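# Trip-test the bench safety unit and lock its guard

## Task

Test the bench trip unit: press its test button fully so that the reset lever drops, then lift the lever back up until it clicks and stays. After that close the guard flap over the test button and turn the turnbutton fully over the flap to secure it, and leave everything else standing where it is.

Things in the scene. Friction and masses are not known exactly. Their poses are not given: they have to be found in the camera images.
- unit: bench trip unit: grey steel box fixed to the bench, 200 (x) x 220 (y) x 60 mm high, turned up to 0.4 rad; origin under its centre on the bench, z up; offsets below are in its frame. On its top: towards +y the U-shaped reset lever, towards -y the test button inside a black wall (22 mm high, 6 mm thick, x -55 to 50, y -95 to -15 mm), the button's flap, and at -x of the wall the turnbutton.
- lever (a joint): reset lever, rad: 0 = up, on its catch (78 degrees above level); 1.1 = fully down towards the unit's -x (15 degrees above level). Fully pressing the test button frees it and a spring (about 0.1 N m) drops it in a fraction of a second. To reset, raise it past 0 (stop at -0.12; about 5 N at the bar; the button dips as the catch passes); let go, it settles on the catch near 0.
- lever_bar (a point): middle of the lever's grip bar: round, 12 mm thick, 66 mm long, parallel to the unit's y. The lever is a U: two 10 mm round arms at its ends, 66 mm apart, middle free. The bar moves on an 85 mm radius about point lever_pivot; it stands at unit x 17, z 158 mm when up and x -47, z 97 mm when down. It turns easily inside a grip.
- lever_pivot (a point): hinge axis of the lever, unit (35, 55, 75) mm, parallel to the unit's y; black cheeks 88 mm high stand at its two ends.
- button (a joint): test button travel, m: 0 = out, 0.008 = fully pressed; spring, about 5 N fully down. The lever is freed at about 0.006.
- button_top (a point): centre of the test button's top, a round grey cap 32 mm across, pressed straight down; 78 mm above the bench when out, at unit (-8, -55) mm, 4 mm below the rim of its wall.
- flap (a joint): angle of the guard flap over the test button, rad: 0 = shut, lying on the wall; 1.57 = upright; up to 2.0 = leaning back to the unit's +x. A stiff hinge (0.07 N m): it stays where it is left.
- flap_hinge (a point): hinge axis of the flap, unit (50, -55, 82) mm, parallel to the unit's y. The flap is an aluminium plate 110 mm long, 80 mm wide, 8 mm thick; from the hinge it lies towards the unit's -x when shut, its top then 90 mm above the bench.
- flap_edge (a point): middle of the flap's free edge, on its outer face (the top when shut, the +x side when upright).
- turn (a joint): angle of the turnbutton, rad, counter-clockwise from above: 0 = along the unit's -y, clear of the flap; 1.57 = its stop, pointing to the unit's +x over the flap. Friction 0.03 N m. Its underside is 92 mm above the bench, 2 mm over the shut flap.
- turn_pivot (a point): top of the turnbutton on its upright axis, unit (-78, -55, 118) mm. The turnbutton is a dark steel bar 60 mm long, 10 mm wide, 26 mm high on a round post; 10 mm of it lies behind the axis.
- turn_tip (a point): the turnbutton's far end, on its top face, 50 mm from the axis.
- bottle: loose white bottle, 40 mm across, 140 mm high, beside the unit; origin under its centre. Leave it.
- can: loose grey can, 48 mm across, 165 mm high, beside the unit; origin under its centre. Leave it.
- spool: loose black reel, 56 mm across, 50 mm high, in front of the unit; origin under its centre. Leave it.
- jar: loose small jar, 36 mm across, 45 mm high, standing on the unit's panel behind the lever; origin under its centre. Leave it.
- driver: loose screwdriver lying on the bench; handle to its -x. Leave it.
- brush: loose brush lying on the bench; handle to its -x. Leave it.
- case: black case, 240 (x) x 180 (y) x 55 mm high, heavy and fixed, with two circuit boards in foam; origin under its centre. It and the unit stand one left, one right of the robot's x axis, either way round.

How it is judged (in metres and radians):
On the way, in this order (a step that is already met when the one before it is completed fails the run):
1. the test button is pressed (more than 5 mm) (value of joint button above 0.005 m).
2. the lever has dropped (beyond 1.0 rad) (value of joint lever above 1 rad), for 0.1 s.
3. the lever is lifted back up (within 0.08 rad of its catch) while the flap is still open (value of joint lever below 0.08 rad and value of joint flap above 0.3 rad), for 0.2 s.
4. the flap is shut and the lever still up (value of joint lever below 0.08 rad and value of joint flap below 0.05 rad), for 0.1 s.
5. the turnbutton is turned over the shut flap (all of step 4 and value of joint turn above 1.3 rad), for 0.2 s.
At the end, for the whole second after the job is handed in: the lever is up on its catch (within 0.08 rad) and at rest, the test button is out (less than 2 mm in), the flap is shut (under 0.05 rad), the turnbutton lies over it (beyond 1.3 rad), and every loose thing is within 25 mm of where it was (all of step 5 and value of joint lever above -0.1 rad and value of joint button below 0.002 m and velocity of joint lever below 0.05 rad/s and distance of each of bottle, can, spool, jar, driver, brush from where it was at the start of the episode below 0.025 m); the robot touches nothing.
It fails at once if a loose thing is shifted by more than 25 mm (distance of any of bottle, can, spool, jar, driver, brush from where it was at the start of the episode above 0.025 m).
It fails at once if a standing loose thing is tipped over (angle between any of bottle, can, spool, jar's own z axis and vertical above 0.5 rad).
It also fails if it takes over 67 s, if anything falls off the work surface, if the arm or the gripper's body presses on something with over 40 N, if the wrist force passes 120 N, or if a joint passes its speed limit or range.

## Robot

A 6-joint arm with a two-finger parallel gripper is mounted at the origin on the work surface. World frame = base frame: x ahead of the robot, y to its left, z up, the work surface at z = 0. Lengths are in mm, angles in rad, forces in N, time in s.
With the tool pointing down it reaches from about 325 to 850 mm from the base axis. Payload 4.4 kg.
Tool frame: the origin (TCP) lies midway between the tips of the shut fingers; the grasp point (between the pads) lies 19 mm behind it; x points along the fingers, z is the direction in which the jaws open and shut, and the axes are right-handed (so a half turn about x gives the same grasp; the last joint's range is limited). The gripper opens to 94 mm and grips with 3 to 60 N. Pads are 16 mm wide; open, the fingers measure 119 mm over their backs; the gripper's body (75 mm by 177 mm) begins 78 mm behind the grasp point.
Start: joints at [-1.361, 0.207, 1.542, -0, 1.393, -0.15], TCP at [202.438, -538.188, 205.447] pointing down, gripper open.
Joint ranges: [-2.73, 2.73], [-0.86, 2.22], [0.23, 2.46], [-1.11, 4.25], [0.08, 2.63], [-2.82, 2.82]. Speed limits (rad/s): [2.79, 2.79, 3.14, 3.14, 3.14, 3.14].

## Interface

Orientations are given as a 3x3 rotation matrix whose columns are the frame's x, y, z axes.
In Python, from station import arm, eyes, ticket gives the robot as it stands.
- The arm moves only by the tool drive_tool, never from a script. Its argument "commands" is text: rows parted by semicolons, each of 5 numbers parted by spaces: the shift along the tool's x, y, z in mm, then the turn about the tool's x in degrees, then the closure in counts, from 0 (fully open) to 255 (shut). A call has 1 to 8 rows; each row shifts and turns the commanded pose from where the row before left it, along the tool's axes as they then stand; what a row does not reach is not made up. A row lasts 1/12 s, in which the tool goes at most 41.7 mm and 7.16 degrees, less where a joint would pass 70% of its speed; a pose out of reach is approached as far as the arm can. A call is refused whole if a number of a shift passes 41.7 or a number of a turn 7.16, either way. A call with a gripper value outside its range is refused whole. The fingers move at their own pace and stop on an object; the grip force is fixed at half the most. Time passes only in rows, so rows that do not move let the fingers close. It gives the time, the measured TCP pose, the force and the opening at its end, in the units of the state.
- arm.state(): the state, without advancing time (a new reading comes with each control period).
- eyes.grab_frame(name): name is "side" or "top" or "wrist"; returns the picture (384x512x3 uint8, red, green, blue); there is no depth.
- eyes.camera_info(name): a dict with "K" (3x3 intrinsics, pixels), "xyz" and "attitude" of the camera in the world. Camera axes: x right, y down, z forward; pixel columns grow to the right and rows downward; lengths in mm; the calibration is good to about 2 mm. A picture is of the moment at which its call begins: read the wrist's pose just before it. camera_info takes no time and is no camera call; for the wrist camera it gives the pose at the moment of the call.
- ticket.finish_job(): hands the job in, once; it reports no verdict.
The state is a dict: "t": time; "qpos": joint angles; "dq": joint speeds; "tau": joint torques, N m; "tcp_pos": TCP position; "eef_rot": TCP orientation; "contact_force": force on the tool from outside, world axes, zero at the start; "ft_torque": the same for the moment, N m; "grip_width": finger opening in mm.
Only numpy, scipy, OpenCV 4.12 (cv2) and the standard library are available. Lean on these libraries where they do the work, as an engineer would, in place of code of your own. Each camera call takes 0.05 s, during which the arm holds its last target.

## Working session

There is one attempt and no reset: what is moved stays moved. The work goes in short steps, Python scripts to look and compute and a tool call to move; the robot and the scene stay as the last step left them, time stands still between calls to the robot, and variables do not carry over. Pictures are saved under pics/ and viewed, and the job is handed in when it is done.

Besides the shell and the picture viewer there is one more tool, called after ">>>" as name(argument=value, ...) on one line, values as JSON. drive_tool: Moves the arm, as the interface text tells. Its arguments: {"type":"object","properties":{"commands":{"type":"string"}},"required":["commands"]}

```bash
ls; mkdir -p pics
python3 - <<'E'
from station import arm, eyes
import cv2
print(arm.state())
for n in ("side","top","wrist"):
    i=eyes.camera_info(n); print(n,i)
    im=eyes.grab_frame(n); cv2.imwrite(f"pics/{n}0.png",im[...,::-1])
E
```

```text
pics
{'t': 0.0, 'qpos': array([-1.36150613e+00,  2.07418547e-01,  1.54292151e+00, -4.66112474e-05,
        1.39351504e+00, -1.50527329e-01]), 'dq': array([ 0.00128477, -0.00028446, -0.0022136 ,  0.00040004, -0.0001239 ,
        0.00022979]), 'tau': array([-1.94634187e-03, -3.70885921e+01, -2.81418604e+01,  6.96603209e-02,
        3.61804606e-02, -1.75923092e-04]), 'tcp_pos': array([ 202.25042818, -537.39748573,  204.30704037]), 'eef_rot': array([[-5.14937536e-04,  9.35958252e-01,  3.52110615e-01],
       [ 2.20354146e-03,  3.52110868e-01, -9.35955704e-01],
       [-9.99997440e-01,  2.93931614e-04, -2.24373792e-03]]), 'contact_force': array([-0.8817686 , -0.55767157,  0.46525453]), 'ft_torque': array([ 0.02986713,  0.01923432, -0.06039881]), 'grip_width': 93.82879008803216}
side {'K': array([[416.34697329,   0.        , 254.66303486],
       [  0.        , 416.34697329, 193.74069168],
       [  0.        ,   0.        ,   1.        ]]), 'xyz': array([106.70494437, 509.85393711, 829.55399624]), 'attitude': array([[-0.7951175 , -0.43573994,  0.42180429],
       [-0.606375  ,  0.58254404
[... 171 characters left out ...]
5105],
       [  0.        ,   0.        ,   1.        ]]), 'xyz': array([ 383.48747718,    1.23073513, 1194.19043253]), 'attitude': array([[ 5.57250310e-03, -9.89561524e-01,  1.44003256e-01],
       [-9.99984417e-01, -5.46616566e-03,  1.13406492e-03],
       [-3.35081359e-04, -1.44007332e-01, -9.89576564e-01]])}
wrist {'K': array([[300.90815146,   0.        , 256.22939084],
       [  0.        , 300.90815146, 190.33101554],
       [  0.        ,   0.        ,   1.        ]]), 'xyz': array([ 276.59174979, -510.09952481,  382.05194927]), 'attitude': array([[ 0.35154271, -0.90102629, -0.25410501],
       [-0.93616955, -0.3389455 , -0.09328733],
       [-0.00207341,  0.27067985, -0.96266719]])}
```

View pics/side0.png

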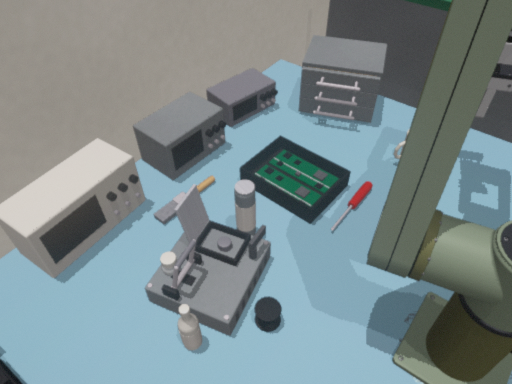

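View pics/top0.png

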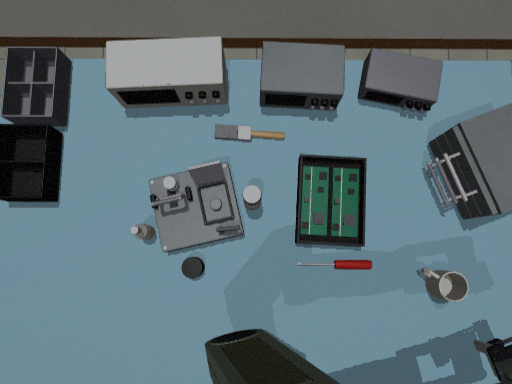

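View pics/wrist0.png

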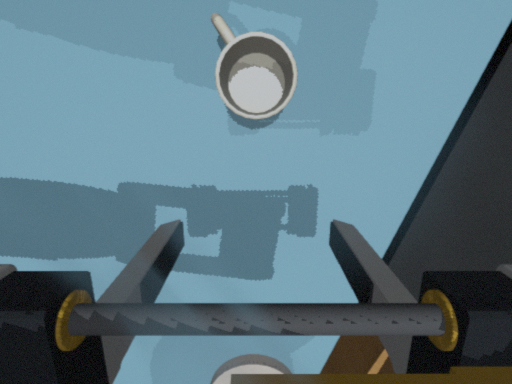

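The unit is on the robot's left (top view about (197,206)), with the lever on the world +y side and the flap open towards +x. I'll zoom in to measure it.

Run:
```python
import cv2
t=cv2.imread("pics/top0.png"); c=cv2.resize(t[140:290,115:290],None,fx=4,fy=4,interpolation=cv2.INTER_CUBIC); cv2.imwrite("pics/topz.png",c)
t=cv2.imread("pics/side0.png"); c=cv2.resize(t[170:355,130:300],None,fx=3.2,fy=3.2,interpolation=cv2.INTER_CUBIC); cv2.imwrite("pics/sidez.png",c)
```

```text
(no output)
```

View pics/topz.png

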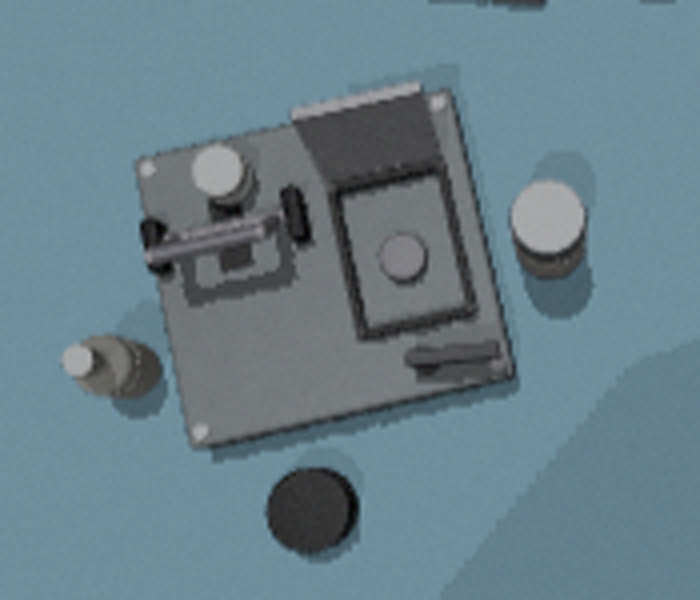

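View pics/sidez.png

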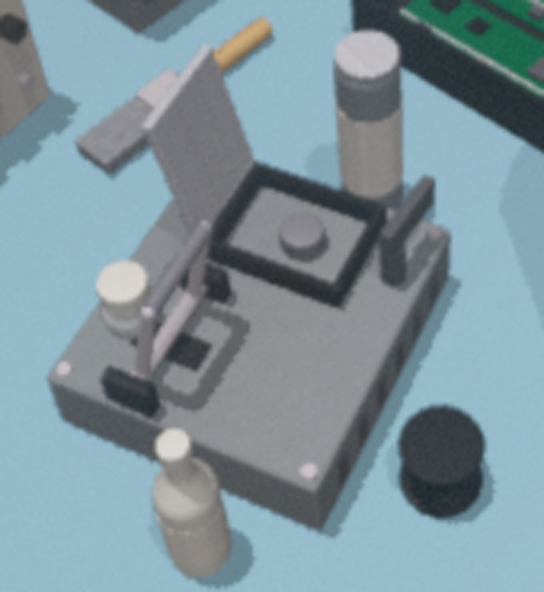

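```bash
cat > h.py <<'E'
import numpy as np, cv2
from station import arm, eyes
def ray(n,u,v,z,info=None):
    i=info or eyes.camera_info(n); d=i["attitude"]@np.linalg.solve(i["K"],[u,v,1.]); c=i["xyz"]
    return c+d*(z-c[2])/d[2]
def proj(n,p,info=None):
    i=info or eyes.camera_info(n); q=i["K"]@(i["attitude"].T@(np.asarray(p,float)-i["xyz"])); return q[:2]/q[2]
def zt(u,v): return ((u+.5)/4-.5+115,(v+.5)/4-.5+140)
def zs(u,v): return ((u+.5)/3.2-.5+130,(v+.5)/3.2-.5+170)
def fit(A,B): # 2d rigid
    A=np.array(A,float);B=np.array(B,float);a=A.mean(0);b=B.mean(0);H=(A-a).T@(B-b)
    th=np.arctan2(H[0,1]-H[1,0],H[0,0]+H[1,1]); R=np.array([[np.cos(th),-np.sin(th)],[np.sin(th),np.cos(th)]])
    return th,b-R@a,(A@R.T+b-R@a)-B
E
python3 - <<'E'
from h import *
obs=[((-100,-110),60,(514,375)),((-100,110),60,(195,445)),((100,110),60,(137,160)),((100,-110),60,(452,90)),((-8,-55),78,(404,258)),((17,88),158,(150,256)),((17,22),158,(272,226))]
A=[o[0] for o in obs];B=[ray("top",*zt(*o[2]),o[1])[:2] for o in obs]
th,t,r=fit(A,B);print(th,t);print(r.round(1))
so=[((-100,110),60,(320,493)),((100,110),60,(52,380)),((-100,-110),60,(450,234)),((-8,-55),78,(303,227))]
A2=[o[0] for o in so];B2=[ray("side",*zs(*o[2]),o[1])[:2] for o in so]
th2,t2,r=fit(A2,B2);print(th2,t2);print(r.round(1))
th3,t3,r=fit(A+A2,B+B2);print(th3,t3);print(r.round(1))
for n,p,z in (("bottle",(78,362),140),("can",(548,217),165),("spool",(312,508),50),("jar",(218,170),105)): print(n,ray("top",*zt(*p),z).round())
R=np.array([[np.cos(th3),-np.sin(th3)],[np.sin(th3),np.cos(th3)]])
for p,z in (((-78,-55),118),((-78,-105),118)): 
  print(ray("top",*zt(*((414,357) if p[1]>-60 else (498,350))),z)[:2],R@p+t3)
print("flap edge", ray("top",*zt(293,118),190),ray("top",*zt(420,88),190),R@(50,-55)+t3)
E
```

```text
0.22717856620412488 [502.24032783 161.21825847]
[[-0.8 -2.9]
 [-3.4  2.2]
 [ 1.8  1.2]
 [ 2.1 -1.7]
 [ 1.1 -1.1]
 [ 1.6 -3.6]
 [-2.4  6. ]]
0.23836472296541758 [501.93703405 163.42366168]
[[-0.7  1. ]
 [ 3.   2.8]
 [-0.2 -5.5]
 [-2.2  1.7]]
0.230628787884983 [502.12871765 161.93333412]
[[-0.5 -2.5]
 [-3.8  2.5]
 [ 1.2  2.2]
 [ 2.3 -0.6]
 [ 1.1 -0.4]
 [ 1.2 -2.9]
 [-2.6  6.7]
 [ 0.2  0.4]
 [ 4.2  0.8]
 [-1.  -6.4]
 [-2.4  0.1]]
bottle [434. 300. 140.]
can [522.  12. 165.]
spool [343. 167.  50.]
jar [559. 226. 105.]
[438.89755598  95.69087508] [438.76636906  90.55957998]
[443.57807747  42.96407135] [450.19585446  41.88343733]
flap edge [577.34535495 164.35335656 190.        ] [596.07165886  88.69372562 190.        ] [563.37729425 119.81906261]
```

Unit pose: about (502, 162), yaw about 0.23, with residuals of a few mm. I'll raise the tool and rotate it so that tool z = unit x and tool y = unit y, with the fingers shut.

>>> drive_tool(commands="-20 0 0 -7 255; -20 0 0 -7 255; -20 0 0 -7 255; -20 0 0 -7 255; -20 0 0 -7 255; -10 0 0 -7 255; 0 0 0 -7 255; 0 0 0 -7 255")

```text
t: 0.82
tcp_pos: [202.5, -538.6, 316.5]
eef_rot: [[0.0, 0.226, 0.974], [-0.002, 0.974, -0.226], [-1.0, -0.002, 0.001]]
contact_force: [-0.2, 0.3, 0.4]
grip_width: 44.2
```

>>> drive_tool(commands="0 0 0 -7 255; 0 0 0 -7 255; 0 0 0 -7 255; 0 0 0 -5.6 255; 0 0 0 0 255; 0 0 0 0 255")

```text
t: 1.32
tcp_pos: [202.4, -538.0, 315.1]
eef_rot: [[-0.0, -0.226, 0.974], [0.001, 0.974, 0.226], [-1.0, 0.001, 0.0]]
contact_force: [-0.2, -0.3, 0.0]
grip_width: 4.2
```

```bash
cat >> h.py <<'E'
TH=0.2300; T=np.array([502.,162.])
def U(): return np.array([[np.cos(TH),-np.sin(TH),0],[np.sin(TH),np.cos(TH),0],[0,0,1]])
def toU(p): return U().T@(np.asarray(p,float)-[*T,0])
def toW(p): return U()@np.asarray(p,float)+[*T,0]
def st(target=None):
    s=arm.state(); R=s["eef_rot"]; print("t %.2f"%s["t"],"unit tcp",toU(s["tcp_pos"]).round(1),"grip %.1f"%s["grip_width"],"F(unit)",(U().T@s["contact_force"]).round(1), "q",s["qpos"].round(2))
    print(" tool z in unit",(U().T@R[:,2]).round(3)," x",(U().T@R[:,0]).round(3))
    if target is not None: print(" shift tool:",(R.T@(toW(target)-s["tcp_pos"])).round(1))
E
python3 - <<'E'
from h import *
st((-18,-55,310))
E
```

```text
t 1.32 unit tcp [-451.3 -613.3  315.1] grip 4.2 F(unit) [-0.2 -0.2  0. ] q [-1.36  0.15  1.39  0.    1.61 -1.59]
 tool z in unit [ 1.    -0.002  0.   ]  x [ 0.     0.001 -1.   ]
 shift tool: [  5.5 559.1 432.2]
```

>>> drive_tool(commands="0 28 21.6 0 255; 0 28 21.6 0 255; 0 28 21.6 0 255; 0 28 21.6 0 255; 0 28 21.6 0 255; 0 28 21.6 0 255; 0 28 21.6 0 255; 0 28 21.6 0 255")

```text
t: 1.98
tcp_pos: [319.8, -279.0, 315.5]
eef_rot: [[0.0, -0.226, 0.974], [-0.0, 0.974, 0.226], [-1.0, -0.0, 0.0]]
contact_force: [0.6, -0.9, -0.1]
grip_width: 0.3
```

>>> drive_tool(commands="0 28 21.6 0 255; 0 28 21.6 0 255; 0 28 21.6 0 255; 0 28 21.6 0 255; 0 28 21.6 0 255; 0 28 21.6 0 255; 0 28 21.6 0 255; 0 0 0 0 255")

```text
t: 2.65
tcp_pos: [423.1, -50.1, 315.5]
eef_rot: [[0.001, -0.234, 0.972], [0.003, 0.972, 0.234], [-1.0, 0.003, 0.002]]
contact_force: [-1.2, -0.5, 0.4]
grip_width: 0.6
```

Run:
```python
from h import *
st((-18,-55,200))
i=eyes.camera_info("wrist"); im=eyes.grab_frame("wrist"); cv2.imwrite("pics/w1.png",im[...,::-1])
for p in ((-8,-55,78),(-78,-55,118),(-78,-105,118),(17,22,158),(17,88,158),(50,-15,82),(-100,-110,60)): print(p,proj("wrist",toW(p),i).round(1))
```

```text
t 2.65 unit tcp [-125.1 -188.5  315.5] grip 0.6 F(unit) [-1.3 -0.2  0.4] q [-0.32 -0.19  1.72  0.    1.61 -0.56]
 tool z in unit [1.    0.006 0.002]  x [ 0.002  0.003 -1.   ]
 shift tool: [116.1 132.5 107.7]
(-8, -55, 78) [347.7  62.3]
(-78, -55, 118) [297.2  57. ]
(-78, -105, 118) [295.5 102.2]
(17, 22, 158) [405.4 -36. ]
(17, 88, 158) [ 415.6 -121.6]
(50, -15, 82) [398.4  27.2]
(-100, -110, 60) [274.1 106.5]
```

View pics/w1.png

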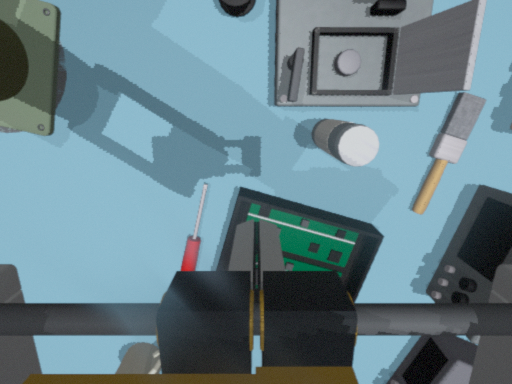

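The projected button (347.7, 62.3) falls on the visible cap at about (347, 62), so the pose is good. Moving above the button.

>>> drive_tool(commands="0 26.5 21.5 0 255; 0 26.5 21.5 0 255; 0 26.5 21.5 0 255; 0 26.5 21.5 0 255; 0 26.5 21.5 0 255; 30 0 0 0 255; 30 0 0 0 255; 0 0 0 0 255")

```text
t: 3.37
tcp_pos: [492.1, 97.4, 248.9]
eef_rot: [[-0.013, -0.227, 0.974], [-0.001, 0.974, 0.227], [-1.0, 0.002, -0.013]]
contact_force: [-1.4, 0.9, -1.2]
grip_width: 0.3
```

Run:
```python
from h import *
st((-18,-55,100))
i=eyes.camera_info("wrist"); im=eyes.grab_frame("wrist"); cv2.imwrite("pics/w2.png",im[...,::-1])
im=eyes.grab_frame("side"); cv2.imwrite("pics/s2.png",cv2.resize(im[100:355,100:355,::-1],None,fx=2.3,fy=2.3,interpolation=cv2.INTER_CUBIC))
```

```text
t 3.37 unit tcp [-24.3 -60.7 248.9] grip 0.3 F(unit) [-1.2  1.2 -1.2] q [ 0.02  0.03  1.65 -0.    1.48 -0.21]
 tool z in unit [ 1.    -0.001 -0.013]  x [-0.013  0.002 -1.   ]
 shift tool: [148.9   5.4   8.2]
```

View pics/w2.png

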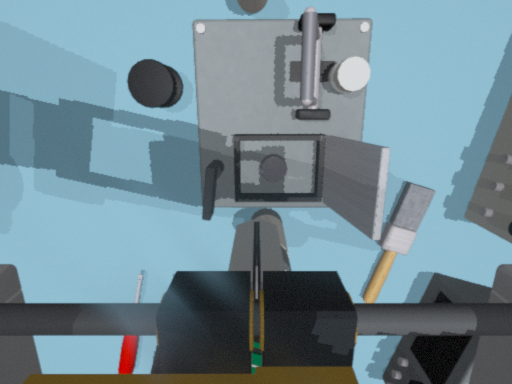

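View pics/s2.png

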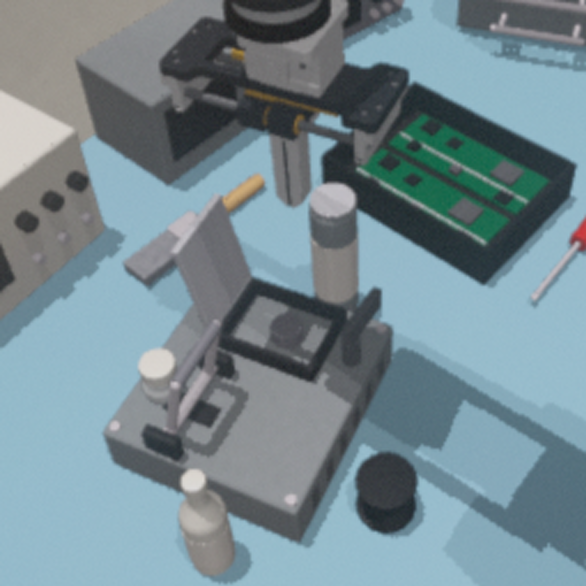

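>>> drive_tool(commands="30 2.5 2 0 255; 30 3 3 0 255; 30 0 0 0 255; 30 0 0 0 255; 18 0 0 0 255; 0 0 0 0 255; 0 0 0 0 255")

```text
t: 4.05
tcp_pos: [500.9, 104.0, 118.9]
eef_rot: [[0.001, -0.227, 0.974], [-0.0, 0.974, 0.227], [-1.0, -0.0, 0.001]]
contact_force: [0.0, -0.1, -0.1]
grip_width: 0.6
```

Run:
```python
from h import *
st((-18,-55,68))
im=eyes.grab_frame("side"); cv2.imwrite("pics/s3.png",cv2.resize(im[100:355,100:355,::-1],None,fx=2.3,fy=2.3,interpolation=cv2.INTER_CUBIC))
```

```text
t 4.05 unit tcp [-14.3 -56.2 118.9] grip 0.6 F(unit) [ 0.  -0.1 -0.1] q [ 0.04  0.16  1.78 -0.    1.19 -0.19]
 tool z in unit [ 1.    -0.001  0.001]  x [ 0.001 -0.    -1.   ]
 shift tool: [50.9  1.2 -3.8]
```

View pics/s3.png

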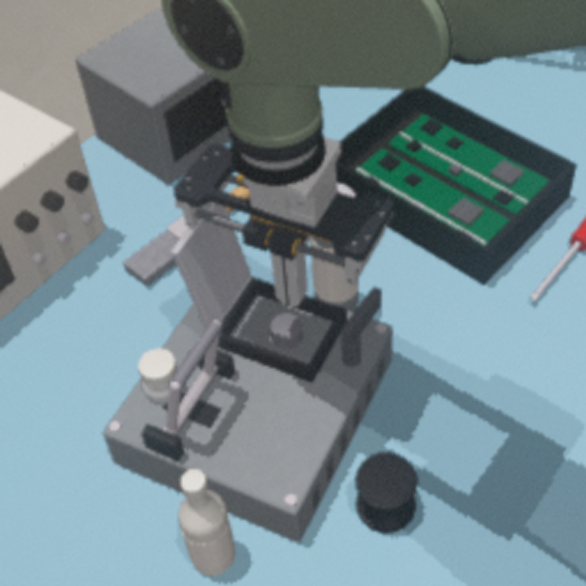

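>>> drive_tool(commands="15 0 -4 0 255; 15 0 -2 0 255; 8 0 0 0 255; 4 0 0 0 255; 4 0 0 0 255; 2 0 0 0 255; 2 0 0 0 255; 0 0 0 0 255")

```text
t: 4.77
tcp_pos: [495.4, 103.3, 70.1]
eef_rot: [[0.002, -0.229, 0.973], [-0.001, 0.973, 0.229], [-1.0, -0.001, 0.002]]
contact_force: [-4.0, -1.2, 11.3]
grip_width: 0.3
```

Run:
```python
from h import *
st((-18,-55,68))
im=eyes.grab_frame("side"); cv2.imwrite("pics/s4.png",cv2.resize(im[100:355,100:355,::-1],None,fx=2.3,fy=2.3,interpolation=cv2.INTER_CUBIC))
```

```text
t 4.77 unit tcp [-19.8 -55.7  70.1] grip 0.3 F(unit) [-4.1 -0.3 11.3] q [ 0.03  0.22  1.83 -0.    1.09 -0.2 ]
 tool z in unit [1.    0.001 0.002]  x [ 0.002 -0.001 -1.   ]
 shift tool: [2.1 0.7 1.8]
```

View pics/s4.png

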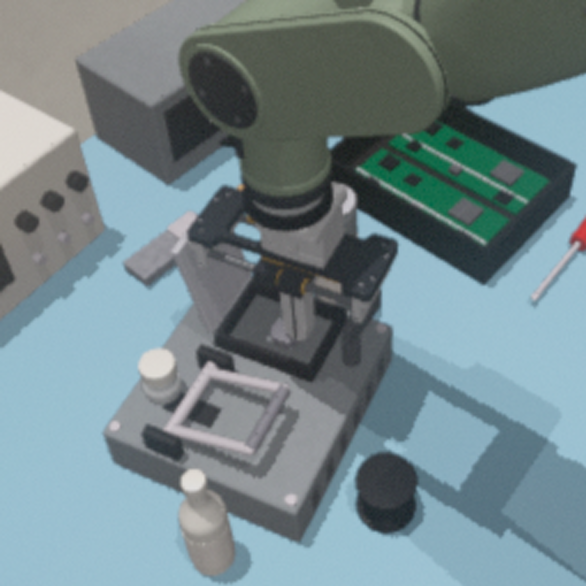

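The lever has dropped (side view: bar at about (268,415)). Retreating upwards.

>>> drive_tool(commands="-10 0 0 0 255; -30 0 0 0 255; -30 0 0 0 255; -30 0 0 0 255; -20 10 0 0 120; 0 35 -9 0 120; 0 35 -9 0 120; 0 30 -9 0 120")

```text
t: 5.48
tcp_pos: [442.9, 206.0, 189.0]
eef_rot: [[0.003, -0.228, 0.974], [0.002, 0.974, 0.228], [-1.0, 0.001, 0.003]]
contact_force: [0.5, 0.5, -0.3]
grip_width: 23.5
```

>>> drive_tool(commands="0 0 0 0 120; 0 0 0 0 120")

```text
t: 5.65
tcp_pos: [442.4, 205.6, 188.1]
eef_rot: [[0.002, -0.232, 0.973], [0.0, 0.973, 0.232], [-1.0, -0.0, 0.002]]
contact_force: [0.1, 0.1, 0.2]
grip_width: 36.9
```

Run:
```python
from h import *
st((-47,55,78))
i=eyes.camera_info("wrist"); im=eyes.grab_frame("wrist"); cv2.imwrite("pics/w5.png",im[...,::-1])
im=eyes.grab_frame("top"); cv2.imwrite("pics/t5.png",cv2.resize(im[140:290,115:290,::-1],None,fx=4,fy=4,interpolation=cv2.INTER_CUBIC))
im=eyes.grab_frame("side"); cv2.imwrite("pics/s5.png",cv2.resize(im[170:355,130:300,::-1],None,fx=3.2,fy=3.2,interpolation=cv2.INTER_CUBIC))
for p in ((-47,22,97),(-47,88,97)):
  q=np.array(proj("side",toW(p))); print("side",((q-[130,170]+.5)*3.2-.5).round())
```

```text
t 5.65 unit tcp [-48.1  56.  188.1] grip 36.9 F(unit) [0.2 0.  0.2] q [ 0.26  0.03  1.77 -0.    1.33  0.02]
 tool z in unit [1.    0.004 0.002]  x [ 0.002 -0.    -1.   ]
 shift tool: [110.1  -1.    0.9]
side [304. 319.]
side [255. 402.]
```

View pics/s5.png

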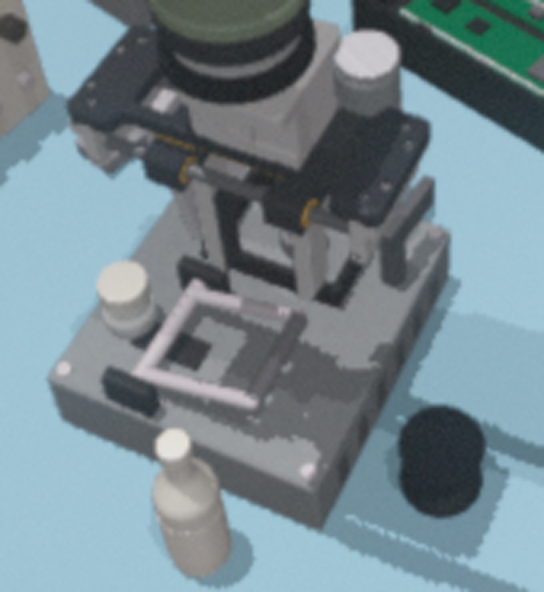

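View pics/w5.png

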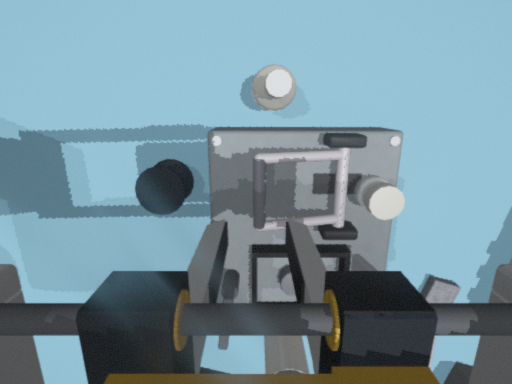

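The bar ends in the side view (303,318) and (258,404) match the projection. Descending over the bar and gripping it.

>>> drive_tool(commands="25 0 0 0 120; 25 -1 1 0 120; 25 0 0 0 120; 20 0 0 0 120; 10 0 0 0 120; 4 0 0 0 120; 0 0 0 0 120")

```text
t: 6.38
tcp_pos: [443.8, 202.8, 77.8]
eef_rot: [[-0.001, -0.227, 0.974], [-0.0, 0.974, 0.227], [-1.0, -0.0, -0.002]]
contact_force: [-1.4, -0.1, 0.7]
grip_width: 49.8
```

>>> drive_tool(commands="0 0 0 0 255; 0 0 0 0 255; 0 0 0 0 255; 0 0 0 0 255; 0 0 0 0 255; 0 0 0 0 255; 0 0 0 0 255")

```text
t: 6.97
tcp_pos: [445.6, 204.2, 79.2]
eef_rot: [[0.004, -0.229, 0.973], [0.001, 0.974, 0.229], [-1.0, 0.0, 0.005]]
contact_force: [4.6, 0.3, -2.8]
grip_width: 10.8
```

Run:
```python
from h import *
st((-47,55,78))
im=eyes.grab_frame("side"); cv2.imwrite("pics/s6.png",cv2.resize(im[170:355,130:300,::-1],None,fx=3.2,fy=3.2,interpolation=cv2.INTER_CUBIC))
```

```text
t 6.97 unit tcp [-45.3  53.9  79.2] grip 10.8 F(unit) [ 4.6 -0.7 -2.8] q [0.25 0.17 1.87 0.   1.1  0.02]
 tool z in unit [1.    0.001 0.005]  x [ 0.005  0.    -1.   ]
 shift tool: [ 1.2  1.1 -1.7]
```

View pics/s6.png

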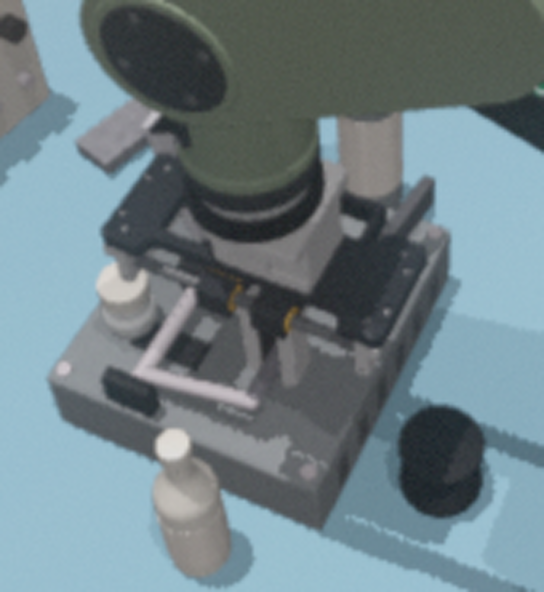

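>>> drive_tool(commands="-7 0 2.3 0 255; -6.9 0 2.8 0 255; -6.6 0 3.4 0 255; -6.3 0 4 0 255; -5.8 0 4.5 0 255; -5.5 0 5 0 255; -5 0 5.4 0 255; -4.5 0 5.9 0 255")

```text
t: 7.68
tcp_pos: [472.6, 210.5, 125.7]
eef_rot: [[-0.009, -0.229, 0.973], [-0.002, 0.973, 0.229], [-1.0, -0.0, -0.01]]
contact_force: [-9.0, -1.9, 5.4]
grip_width: 11.2
```

>>> drive_tool(commands="-4 0 6.3 0 255; -3.4 0 6.6 0 255; -2.1 0 4.8 0 255; -1.7 0 4.8 0 255; 0 0 0 0 255")

```text
t: 8.1
tcp_pos: [497.8, 216.3, 139.8]
eef_rot: [[-0.002, -0.229, 0.973], [-0.001, 0.973, 0.229], [-1.0, -0.0, -0.002]]
contact_force: [-6.0, -2.2, 9.3]
grip_width: 11.3
```

Run:
```python
from h import *
st((26,55,140.5))
```

```text
t 8.10 unit tcp [  8.3  53.9 139.8] grip 11.3 F(unit) [-6.3 -0.7  9.3] q [ 0.25  0.2   1.69 -0.    1.25  0.02]
 tool z in unit [ 1.     0.001 -0.002]  x [-0.002 -0.    -1.   ]
 shift tool: [-0.7  1.1 17.7]
```

>>> drive_tool(commands="-1.8 0 4.5 0 255; -1.3 0 4.5 0 255; -1 0 4.5 0 255; -0.5 0 4 0 255; 0 0 0 0 255")

```text
t: 8.52
tcp_pos: [515.7, 220.5, 143.3]
eef_rot: [[0.0, -0.229, 0.973], [-0.0, 0.973, 0.229], [-1.0, -0.0, 0.0]]
contact_force: [-3.4, -0.6, 5.9]
grip_width: 11.2
```

Run:
```python
from h import *
st((28,55,140.5))
im=eyes.grab_frame("side"); cv2.imwrite("pics/s7.png",cv2.resize(im[170:355,130:300,::-1],None,fx=3.2,fy=3.2,interpolation=cv2.INTER_CUBIC))
```

```text
t 8.52 unit tcp [ 26.7  53.8 143.3] grip 11.2 F(unit) [-3.4  0.2  5.9] q [ 0.25  0.24  1.64 -0.    1.26  0.02]
 tool z in unit [1.    0.001 0.   ]  x [ 0. -0. -1.]
 shift tool: [2.8 1.2 1.3]
```

View pics/s7.png

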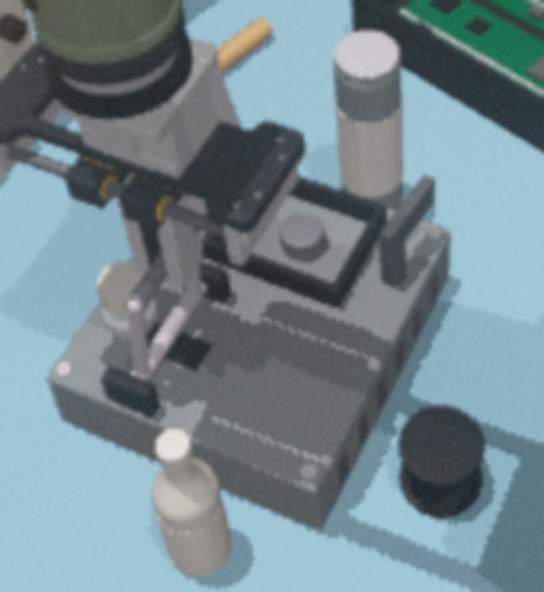

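>>> drive_tool(commands="0 0 2 0 255; 0 0 2 0 255; 0 0 0 0 255")

```text
t: 8.82
tcp_pos: [518.2, 221.1, 143.4]
eef_rot: [[-0.002, -0.229, 0.973], [-0.001, 0.973, 0.229], [-1.0, -0.0, -0.002]]
contact_force: [-7.5, -1.8, 8.9]
grip_width: 10.7
```

Run:
```python
from h import *
st((28,55,140.5))
```

```text
t 8.82 unit tcp [ 29.2  53.8 143.4] grip 10.7 F(unit) [-7.7 -0.   8.9] q [ 0.25  0.24  1.63 -0.    1.27  0.02]
 tool z in unit [ 1.     0.001 -0.002]  x [-0.002 -0.    -1.   ]
 shift tool: [ 2.9  1.2 -1.2]
```

>>> drive_tool(commands="0 0 -3 0 255; 0 0 -3 0 255; 0 0 -2 0 255; 0 0 0 0 120; 0 0 0 0 120; 0 0 0 0 120; 0 0 0 0 120; 0 0 0 0 120")

```text
t: 9.48
tcp_pos: [511.4, 219.5, 141.7]
eef_rot: [[0.0, -0.229, 0.974], [0.0, 0.974, 0.229], [-1.0, 0.0, 0.0]]
contact_force: [1.1, 0.2, 0.7]
grip_width: 41.1
```

>>> drive_tool(commands="-20 0 0 0 120; -30 0 0 0 120; -30 0 0 0 120; 0 0 0 0 255; 0 0 0 0 255")

```text
t: 9.9
tcp_pos: [513.0, 219.9, 224.3]
eef_rot: [[0.005, -0.229, 0.973], [0.001, 0.974, 0.229], [-1.0, 0.0, 0.005]]
contact_force: [0.1, 0.1, -0.4]
grip_width: 39.8
```

Run:
```python
from h import *
st((115,-55,222))
im=eyes.grab_frame("side"); cv2.imwrite("pics/s8.png",cv2.resize(im[170:355,130:300,::-1],None,fx=3.2,fy=3.2,interpolation=cv2.INTER_CUBIC))
i=eyes.camera_info("wrist"); im=eyes.grab_frame("wrist"); cv2.imwrite("pics/w8.png",im[...,::-1])
for a in (0,.1,-.1):
  e=np.radians(78)-a
  for y in (22,88):
    q=np.array(proj("side",toW((35-85*np.cos(e),y,75+85*np.sin(e))))); print("side",a,((q-[130,170]+.5)*3.2-.5).round())
```

```text
t 9.90 unit tcp [ 23.9  53.9 224.3] grip 39.8 F(unit) [ 0.1  0.1 -0.4] q [0.25 0.15 1.57 0.   1.42 0.02]
 tool z in unit [1.    0.001 0.005]  x [ 0.005  0.    -1.   ]
 shift tool: [   2.8 -109.    91. ]
side 0 [206. 229.]
side 0 [151. 311.]
side 0.1 [218. 236.]
side 0.1 [163. 318.]
side -0.1 [194. 224.]
side -0.1 [138. 305.]
```

View pics/s8.png

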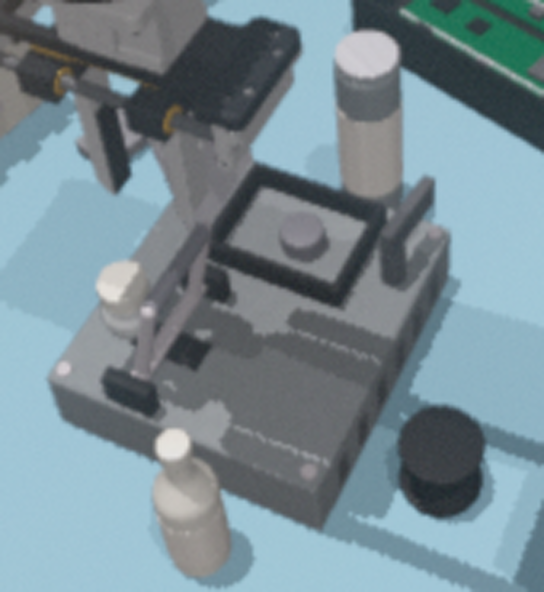

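View pics/w8.png

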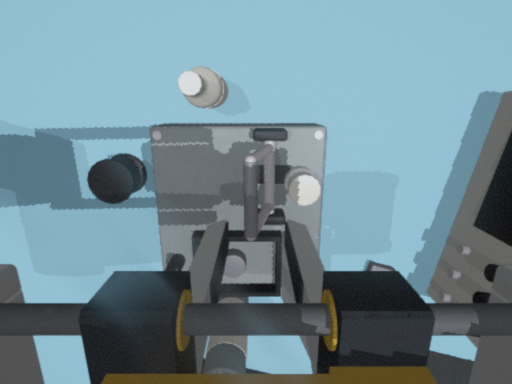

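The lever is on its catch (bar end (148,312), prediction for angle 0 is (151,311)). Now moving behind the flap with the fingers shut.

>>> drive_tool(commands="-12 -5 5 0 255; 0 -21 19 0 255; 0 -21 19 0 255; 0 -21 19 0 255; 0 -21 19 0 255; 0 -20 20 0 255; 0 0 0 0 255; 0 0 0 0 255")

```text
t: 10.67
tcp_pos: [633.9, 135.3, 230.7]
eef_rot: [[-0.005, -0.227, 0.974], [-0.0, 0.974, 0.227], [-1.0, 0.001, -0.005]]
contact_force: [0.8, -0.2, -0.1]
grip_width: 0.5
```

Run:
```python
from h import *
st((125,-55,150))
im=eyes.grab_frame("side"); cv2.imwrite("pics/s9.png",cv2.resize(im[100:355,100:355,::-1],None,fx=2.3,fy=2.3,interpolation=cv2.INTER_CUBIC))
i=eyes.camera_info("wrist"); im=eyes.grab_frame("wrist"); cv2.imwrite("pics/w9.png",im[...,::-1])
```

```text
t 10.67 unit tcp [122.3 -56.  230.7] grip 0.5 F(unit) [ 0.7 -0.4 -0.1] q [ 0.08  0.35  1.31  0.    1.49 -0.15]
 tool z in unit [ 1.    -0.001 -0.005]  x [-0.005  0.001 -1.   ]
 shift tool: [80.7  1.   3.1]
```

View pics/s9.png

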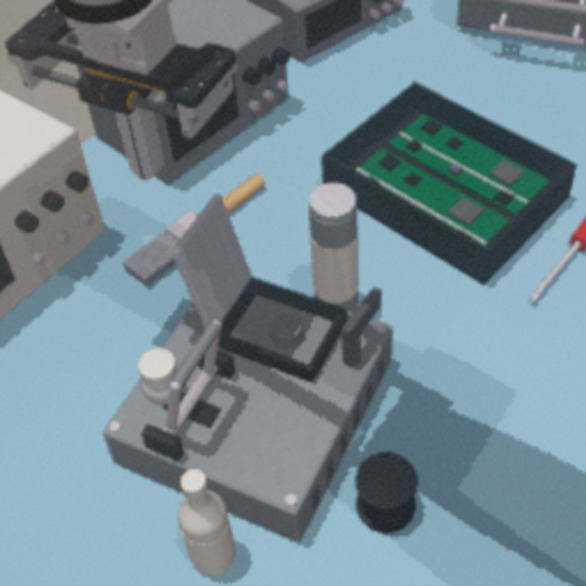

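View pics/w9.png

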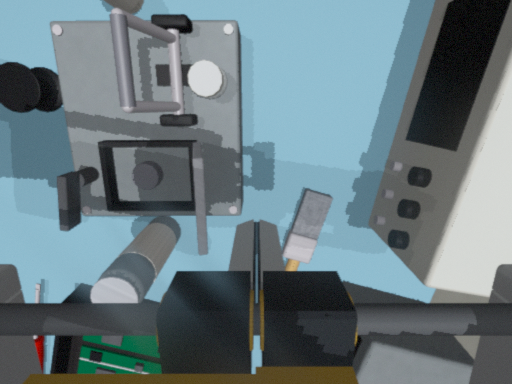

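Run:
```python
from h import *
for u,v in ((119,105),(225,103),(262,108),(342,106)):
  print(u,v,[ray("top",u,v,z).round()[:2] for z in (0,100)])
for y in (-92,-18): print(toW((213,y,0)),toW((190,y,0)))
```

```text
119 105 [array([803., 401.]), array([768., 368.])]
225 103 [array([811.,  93.]), array([775.,  85.])]
262 108 [array([796., -15.]), array([761., -14.])]
342 106 [array([ 803., -248.]), array([ 768., -227.])]
[730.3648743  120.98190417   0.        ] [707.97054722 115.73842113   0.        ]
[713.49453756 193.0332174    0.        ] [691.10021047 187.78973436   0.        ]
```

>>> drive_tool(commands="25 0 0 0 255; 25 0 0 0 255; 20 0 0 0 255; 0 0 -8 0 255; 0 0 -8 0 255; 0 0 -8 0 255; -3 0 -9 0 255; -4 0 -9 0 255")

```text
t: 11.43
tcp_pos: [593.4, 127.0, 172.8]
eef_rot: [[0.003, -0.229, 0.973], [0.0, 0.973, 0.229], [-1.0, -0.0, 0.003]]
contact_force: [1.4, -0.4, -1.0]
grip_width: 0.5
```

>>> drive_tool(commands="0 0 -9 0 255; 0 0 -8 0 255; 1 0 -8 0 255; 2 0 -8 0 255; 0 0 0 0 255")

```text
t: 11.85
tcp_pos: [559.4, 118.9, 167.3]
eef_rot: [[-0.002, -0.228, 0.974], [-0.0, 0.974, 0.228], [-1.0, 0.0, -0.002]]
contact_force: [0.0, 0.4, 0.5]
grip_width: 0.4
```

Run:
```python
from h import *
st((39,-55,164))
im=eyes.grab_frame("side"); cv2.imwrite("pics/s10.png",cv2.resize(im[100:355,100:355,::-1],None,fx=2.3,fy=2.3,interpolation=cv2.INTER_CUBIC))
```

```text
t 11.85 unit tcp [ 46.1 -55.  167.3] grip 0.4 F(unit) [0.1 0.4 0.5] q [ 0.06  0.23  1.59 -0.    1.32 -0.17]
 tool z in unit [ 1.     0.    -0.002]  x [-0.002  0.    -1.   ]
 shift tool: [ 3.3  0.  -7. ]
```

View pics/s10.png

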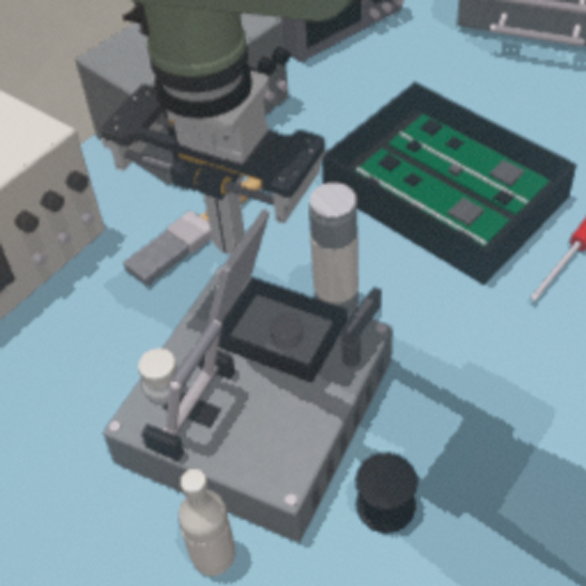

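The flap is following. I'll continue along its arc.

>>> drive_tool(commands="3 0 -7 0 255; 5 0 -12 0 255; 6 0 -11 0 255; 8 0 -10 0 255; 9 0 -9 0 255; 11 0 -7 0 255; 11 0 -6 0 255; 0 0 0 0 255")

```text
t: 12.57
tcp_pos: [497.6, 104.8, 112.0]
eef_rot: [[-0.007, -0.229, 0.974], [-0.0, 0.974, 0.229], [-1.0, 0.001, -0.007]]
contact_force: [-0.3, -0.2, -0.1]
grip_width: 0.3
```

Run:
```python
from h import *
st((-21,-55,98))
im=eyes.grab_frame("side"); cv2.imwrite("pics/s11.png",cv2.resize(im[100:355,100:355,::-1],None,fx=2.3,fy=2.3,interpolation=cv2.INTER_CUBIC))
```

```text
t 12.57 unit tcp [-17.3 -54.7 112. ] grip 0.3 F(unit) [-0.3 -0.1 -0.1] q [ 0.04  0.17  1.79 -0.    1.19 -0.19]
 tool z in unit [ 1.     0.001 -0.007]  x [-0.007  0.001 -1.   ]
 shift tool: [14.  -0.3 -3.6]
```

View pics/s11.png

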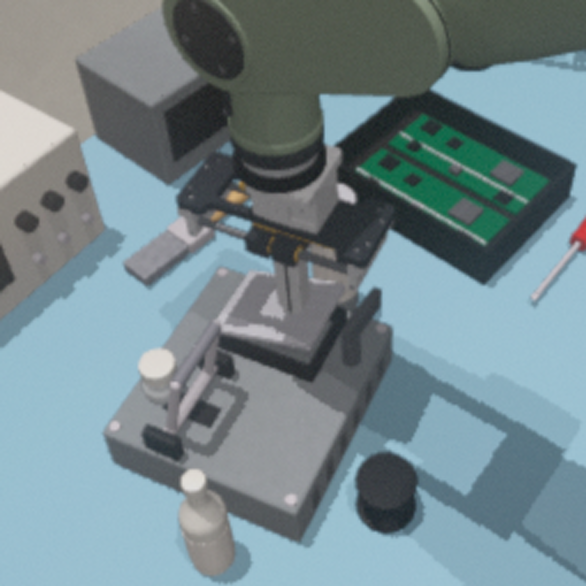

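>>> drive_tool(commands="8 0 -2.5 0 255; 6 0 -1.5 0 255; 4 0 0 0 255; 3 0 0 0 255; 2 0 0 0 255; 0 0 0 0 255; 0 0 0 0 255")

```text
t: 13.2
tcp_pos: [497.3, 104.3, 91.8]
eef_rot: [[-0.0, -0.229, 0.974], [0.0, 0.974, 0.229], [-1.0, 0.0, -0.0]]
contact_force: [0.5, 0.7, 0.2]
grip_width: 0.7
```

Run:
```python
from h import *
st((-21,-55,90))
```

```text
t 13.20 unit tcp [-17.7 -55.2  91.8] grip 0.7 F(unit) [0.6 0.5 0.2] q [ 0.04  0.19  1.81  0.    1.14 -0.19]
 tool z in unit [ 1.     0.001 -0.   ]  x [-0.  0. -1.]
 shift tool: [ 1.8  0.2 -3.3]
```

>>> drive_tool(commands="1.5 0 -2 0 255; 1.5 0 -1 0 255; 0 0 0 0 255; 0 0 0 0 255")

```text
t: 13.53
tcp_pos: [495.4, 103.7, 90.2]
eef_rot: [[0.003, -0.229, 0.974], [0.0, 0.974, 0.229], [-1.0, -0.0, 0.003]]
contact_force: [-0.0, 0.2, 5.2]
grip_width: 0.7
```

>>> drive_tool(commands="1.5 0 0 0 255; 0 0 0 0 255; 0 0 0 0 255")

```text
t: 13.78
tcp_pos: [495.5, 103.7, 90.0]
eef_rot: [[0.003, -0.229, 0.973], [0.0, 0.973, 0.229], [-1.0, -0.0, 0.003]]
contact_force: [-3.5, 0.8, 13.8]
grip_width: 0.5
```

Solid contact at z = 90.0 with 14 N, so the flap is shut. Lifting and moving to the -x side of the turnbutton tip.

>>> drive_tool(commands="-10 0 0 0 255; -25 0 0 0 255; -28 0 0 0 255; 0 -10 -23 0 255; 0 -10 -23 0 255; 0 -10 -23 0 255; 0 -8 -22 0 255; 0 0 0 0 255")

```text
t: 14.45
tcp_pos: [410.7, 44.6, 149.5]
eef_rot: [[-0.004, -0.227, 0.974], [-0.001, 0.974, 0.227], [-1.0, 0.0, -0.004]]
contact_force: [1.3, 0.1, -0.3]
grip_width: 0.6
```

Run:
```python
from h import *
st((-108,-93,97))
im=eyes.grab_frame("side"); cv2.imwrite("pics/s12.png",cv2.resize(im[100:355,100:355,::-1],None,fx=2.3,fy=2.3,interpolation=cv2.INTER_CUBIC))
i=eyes.camera_info("wrist"); im=eyes.grab_frame("wrist"); cv2.imwrite("pics/w12.png",im[...,::-1])
```

```text
t 14.45 unit tcp [-115.7  -93.5  149.5] grip 0.6 F(unit) [ 1.3 -0.2 -0.3] q [-0.1  -0.09  1.98 -0.    1.26 -0.33]
 tool z in unit [ 1.    -0.001 -0.004]  x [-0.004  0.    -1.   ]
 shift tool: [52.5  0.5  7.9]
```

View pics/s12.png

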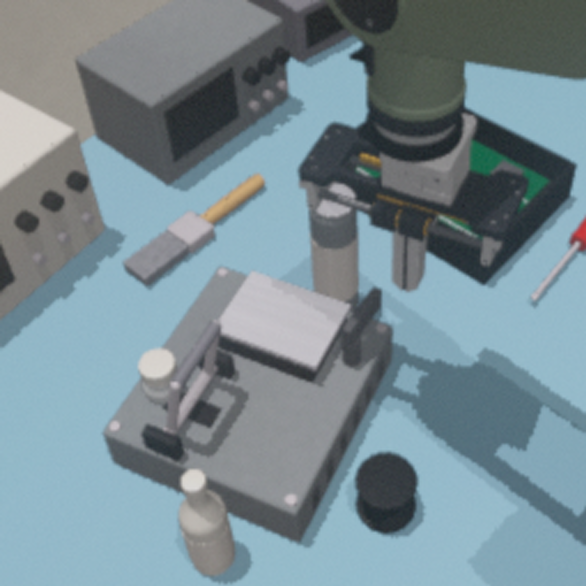

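View pics/w12.png

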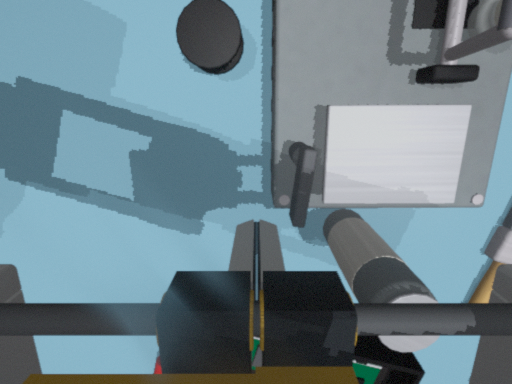

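>>> drive_tool(commands="20 0 0 0 255; 20 0 0 0 255; 11 0 2 0 255; 0 0 0 0 255; 0 0 0 0 255")

```text
t: 14.97
tcp_pos: [416.6, 46.6, 99.0]
eef_rot: [[-0.001, -0.229, 0.973], [0.0, 0.973, 0.229], [-1.0, 0.001, -0.001]]
contact_force: [-0.1, -0.1, 0.5]
grip_width: 0.3
```

Run:
```python
from h import *
st((-95.5,-93,98))
```

```text
t 14.97 unit tcp [-109.4  -92.9   99. ] grip 0.3 F(unit) [-0.2 -0.1  0.5] q [-0.1  -0.    2.01  0.    1.13 -0.33]
 tool z in unit [ 1.     0.001 -0.001]  x [-0.001  0.001 -1.   ]
 shift tool: [ 1.  -0.1 13.9]
```

>>> drive_tool(commands="0 0 7 0 255; 0 0 7 0 255; 0 -2 6.5 0 255; 0 -2 6.5 0 255; 0 -1 6.5 0 255; 0 1 7 0 255; 0 3 7 0 255; 0 4 8 0 255")

```text
t: 15.63
tcp_pos: [470.3, 61.9, 99.3]
eef_rot: [[-0.0, -0.228, 0.974], [-0.0, 0.974, 0.228], [-1.0, -0.0, -0.0]]
contact_force: [-1.4, -1.1, 0.1]
grip_width: 0.6
```

Run:
```python
from h import *
st((-40,-68,98))
im=eyes.grab_frame("side"); cv2.imwrite("pics/s13.png",cv2.resize(im[100:355,100:355,::-1],None,fx=2.3,fy=2.3,interpolation=cv2.INTER_CUBIC))
```

```text
t 15.63 unit tcp [-53.7 -90.3  99.3] grip 0.6 F(unit) [-1.6 -0.8  0.1] q [-0.05  0.11  1.89 -0.    1.14 -0.28]
 tool z in unit [ 1.  0. -0.]  x [-0. -0. -1.]
 shift tool: [ 1.3 22.2 13.7]
```

View pics/s13.png

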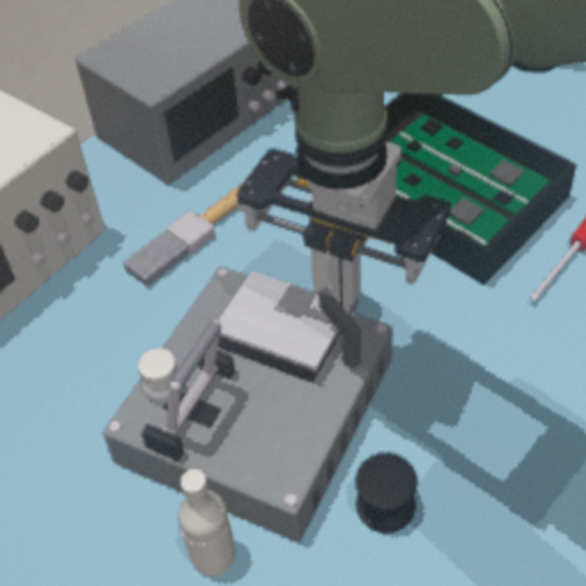

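The turnbutton is turning (now about 60°). Finishing the arc to its stop.

>>> drive_tool(commands="0 5 5 0 255; 0 6 5 0 255; 0 6 3 0 255; 0 5 1 0 255; 0 3 0 0 255; 0 0 0 0 255")

```text
t: 16.18
tcp_pos: [478.8, 86.8, 99.6]
eef_rot: [[0.003, -0.231, 0.973], [-0.007, 0.973, 0.231], [-1.0, -0.008, 0.001]]
contact_force: [2.7, -10.0, -0.5]
grip_width: 0.7
```

>>> drive_tool(commands="0 2 0 0 255; 0 0 0 0 255; 0 0 0 0 255")

```text
t: 16.43
tcp_pos: [478.8, 86.9, 99.6]
eef_rot: [[0.004, -0.23, 0.973], [-0.01, 0.973, 0.23], [-1.0, -0.01, 0.001]]
contact_force: [2.4, -14.0, -2.2]
grip_width: 0.3
```

Run:
```python
from h import *
st((-40,-68,98))
im=eyes.grab_frame("side"); cv2.imwrite("pics/s14.png",cv2.resize(im[100:355,100:355,::-1],None,fx=2.3,fy=2.3,interpolation=cv2.INTER_CUBIC))
```

```text
t 16.43 unit tcp [-39.7 -67.9  99.6] grip 0.3 F(unit) [ -0.9 -14.2  -2.2] q [ 0.01  0.14  1.86 -0.01  1.14 -0.22]
 tool z in unit [1.    0.002 0.001]  x [ 0.001 -0.01  -1.   ]
 shift tool: [ 1.6 -0.1 -0.3]
```

View pics/s14.png

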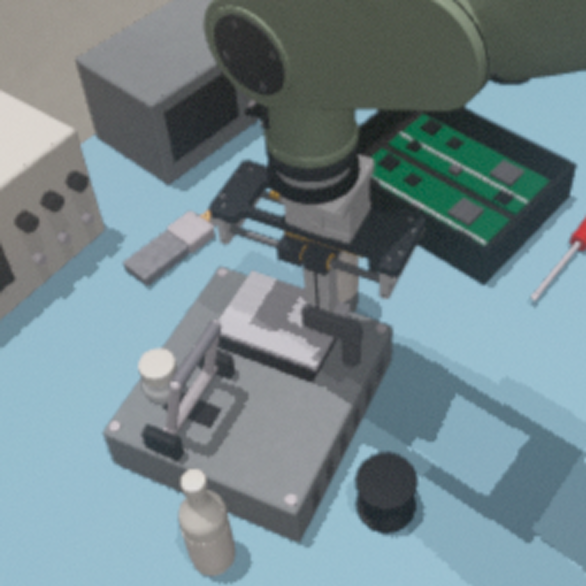

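The turnbutton is hard on its stop, with 14 N of reaction at the predicted position. Backing off and rising.

>>> drive_tool(commands="0 -6 0 0 255; 0 -4 0 0 255; -25 0 0 0 255; -35 0 0 0 255; -35 0 0 0 255; -35 0 0 0 255; -20 0 0 0 255; 0 0 0 0 255")

```text
t: 17.15
tcp_pos: [483.0, 82.3, 255.5]
eef_rot: [[0.012, -0.229, 0.973], [0.001, 0.973, 0.229], [-1.0, -0.002, 0.012]]
contact_force: [0.6, -0.5, 0.8]
grip_width: 0.7
```

>>> drive_tool(commands="0 -35 0 0 255; 0 -35 0 0 255; 0 -35 0 0 255; 0 -35 0 0 255; 0 -35 0 0 255; 0 0 0 0 255; 0 0 0 0 255; 0 0 0 0 255")

```text
t: 17.82
tcp_pos: [518.6, -87.9, 247.9]
eef_rot: [[-0.002, -0.228, 0.974], [0.002, 0.974, 0.228], [-1.0, 0.002, -0.002]]
contact_force: [-0.0, 0.2, 0.0]
grip_width: 0.7
```

Run:
```python
from h import *
st()
im=eyes.grab_frame("side"); cv2.imwrite("pics/s15.png",cv2.resize(im[100:355,100:355,::-1],None,fx=2.3,fy=2.3,interpolation=cv2.INTER_CUBIC))
t0=cv2.imread("pics/top0.png")
im=eyes.grab_frame("top")[...,::-1]; cv2.imwrite("pics/t15.png",cv2.resize(im[110:290,115:290],None,fx=3.2,fy=3.2,interpolation=cv2.INTER_CUBIC))
```

```text
t 17.82 unit tcp [ -40.8 -247.1  247.9] grip 0.7 F(unit) [-0.   0.2  0. ] q [-0.33  0.07  1.6   0.    1.47 -0.56]
 tool z in unit [ 1.     0.001 -0.002]  x [-0.002  0.002 -1.   ]
```

View pics/s15.png

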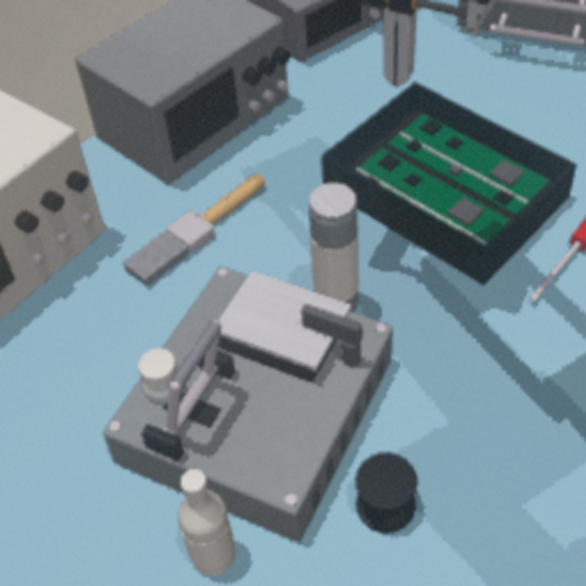

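View pics/t15.png

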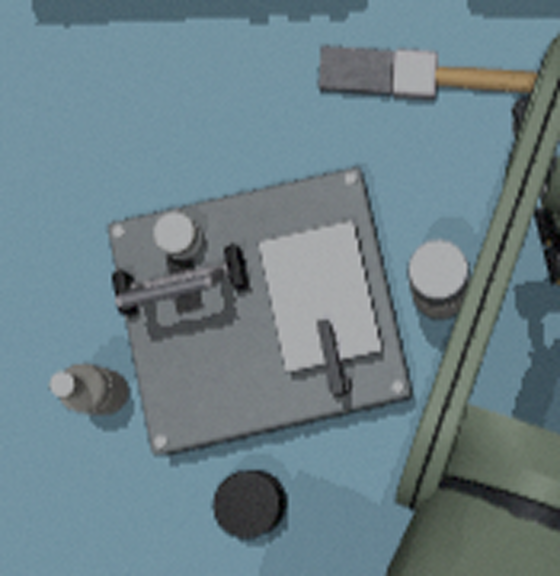

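Top view: flap shut, turnbutton tip at (325,325) lying over it, lever up at (165,290), and the loose things standing where they were. The arm is clear of everything.

```bash
python3 -c "
from station import ticket
print(ticket.finish_job())"
```

```text
the job is handed in; nothing more can be done
None
```

The task is done and handed in, with the clock at about 18 s of the 67 s allowed. The hand-in gives no verdict, so the checks below are my own.

- **Button and lever:** I pressed the test button with the fingers shut. The tip reached z = 70 mm with about 11 N, and the lever dropped. I then gripped the bar, swung it up its arc past the catch and let go. In the side view one bar end stayed at (148,312), where an angle of 0 predicts (151,311).
- **Flap:** I pushed it over and down until it met solid contact at z = 90.0 mm with 14 N.
- **Turnbutton:** I turned it until it pressed hard on its stop with 14 N, at the position expected for 1.57 rad.

The last side and top views show the lever up, the flap shut with the turnbutton over it, and the arm clear with no force on it. In those views the bottle, can, spool, jar and brush look unmoved. I judged that by eye and didn't measure it. The driver was only partly in view, but the fingers never came near it.

With the flap shut over it, the button couldn't be seen, so I couldn't check directly that it was out. No check disagreed. The unit's pose fit left errors of a few mm, the largest about 7 mm at one lever point.

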